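# Pack the coin rolls into the changer's caddy

### The job

Pack up the money changer's counter: stand each of the four coloured coin rolls upright in the well of its own colour in the wooden caddy, flat on the well's floor. Leave the brown cardboard roll of washers and the brass weight standing where they are.

Things in the scene. Friction and masses are not known exactly. Their poses are not given: they have to be found in the camera images.
- roll_red_mid (a point): red coin roll: hard red plastic tube with a round window in its top that shows steel coins; upright cylinder, 34 mm diameter, 60 mm tall, 0.2 to 0.45 kg. The point is its centre, 30 mm above its underside; z is its axis (up). Starts standing loose on the table
- roll_blue_mid (a point): blue coin roll: hard blue plastic tube with a round window in its top that shows brass coins; upright cylinder, 34 mm diameter, 60 mm tall, 0.2 to 0.45 kg. The point is its centre, 30 mm above its underside; z is its axis (up). Starts standing loose on the table
- roll_green_mid (a point): green coin roll: hard green plastic tube with a round window in its top that shows steel coins; upright cylinder, 34 mm diameter, 60 mm tall, 0.2 to 0.45 kg. The point is its centre, 30 mm above its underside; z is its axis (up). Starts standing loose on the table
- roll_yellow_mid (a point): yellow coin roll: hard yellow plastic tube with a round window in its top that shows copper coins; upright cylinder, 34 mm diameter, 60 mm tall, 0.2 to 0.45 kg. The point is its centre, 30 mm above its underside; z is its axis (up). Starts standing loose on the table
- well_red: red square well in the dark wooden caddy (190 mm square, fixed; four wells in a 2 x 2 pattern 90 mm apart, in any order). Outside 72 mm square, inside 64 mm square, walls 4 mm thick along its x and y axes. Origin: centre of its underside, 6 mm above the table; floor 4 mm above the origin, rim 12 mm above the origin, z up. The caddy's own rim and dividers are no higher
- well_blue: blue square well in the dark wooden caddy (190 mm square, fixed; four wells in a 2 x 2 pattern 90 mm apart, in any order). Outside 72 mm square, inside 64 mm square, walls 4 mm thick along its x and y axes. Origin: centre of its underside, 6 mm above the table; floor 4 mm above the origin, rim 12 mm above the origin, z up. The caddy's own rim and dividers are no higher
- well_green: green square well in the dark wooden caddy (190 mm square, fixed; four wells in a 2 x 2 pattern 90 mm apart, in any order). Outside 72 mm square, inside 64 mm square, walls 4 mm thick along its x and y axes. Origin: centre of its underside, 6 mm above the table; floor 4 mm above the origin, rim 12 mm above the origin, z up. The caddy's own rim and dividers are no higher
- well_yellow: yellow square well in the dark wooden caddy (190 mm square, fixed; four wells in a 2 x 2 pattern 90 mm apart, in any order). Outside 72 mm square, inside 64 mm square, walls 4 mm thick along its x and y axes. Origin: centre of its underside, 6 mm above the table; floor 4 mm above the origin, rim 12 mm above the origin, z up. The caddy's own rim and dividers are no higher
- washers_mid (a point): look-alike, not a coin roll: plain brown cardboard tube of steel washers with a dark hole in the middle of its top; upright, loose, 34 mm diameter, 60 mm tall; the point is its centre, 30 mm above its underside
- weight_mid (a point): look-alike, not a coin roll: brass scale weight, 38 mm diameter, with a small knob on top, 60 mm tall in all, loose; the point is on its axis, 30 mm above its underside. (The rolls, washers and weight stand at least 80 mm apart, centre to centre; between them are low piles of bare coins, 26 mm wide and at most 8 mm high, fixed to the table, at least 60 mm from any of their centres)

How it is judged:
At the end, for the whole second after the job is handed in: Each coin roll stands upright (within 0.1 rad) on the floor of the well of its own colour (its centre within 18 mm of the well's middle along each side, its underside within 5 mm of the floor), released and at rest; the washers and the weight are within 15 mm of where they started and upright (x of roll_red_mid in the frame of well_red between -0.018 and 0.018 m and y of roll_red_mid in the frame of well_red between -0.018 and 0.018 m and z of roll_red_mid in the frame of well_red between 0.029 and 0.039 m and angle between each of roll_red_mid, roll_blue_mid, roll_green_mid, roll_yellow_mid's own z axis and vertical below 0.1 rad and linear speed of each of roll_red, roll_blue, roll_green, roll_yellow below 0.02 m/s and x of roll_blue_mid in the frame of well_blue between -0.018 and 0.018 m and y of roll_blue_mid in the frame of well_blue between -0.018 and 0.018 m and z of roll_blue_mid in the frame of well_blue between 0.029 and 0.039 m and x of roll_green_mid in the frame of well_green between -0.018 and 0.018 m and y of roll_green_mid in the frame of well_green between -0.018 and 0.018 m and z of roll_green_mid in the frame of well_green between 0.029 and 0.039 m and x of roll_yellow_mid in the frame of well_yellow between -0.018 and 0.018 m and y of roll_yellow_mid in the frame of well_yellow between -0.018 and 0.018 m and z of roll_yellow_mid in the frame of well_yellow between 0.029 and 0.039 m and distance of each of washers_mid, weight_mid from where it was at the start of the episode below 0.015 m and angle between each of washers_mid, weight_mid's own z axis and vertical below 0.15 rad); the robot touches nothing.
It fails at once if the cardboard roll of washers is shifted by more than 15 mm, lifted or tipped (distance of washers_mid from where it was at the start of the episode above 0.015 m or angle between washers_mid's own z axis and vertical above 0.3 rad).
It fails at once if the brass weight is shifted by more than 15 mm, lifted or tipped (distance of weight_mid from where it was at the start of the episode above 0.015 m or angle between weight_mid's own z axis and vertical above 0.3 rad).
It also fails if it takes over 99 s, if anything falls off the work surface, if the arm or the gripper's body presses on something with over 40 N, if the wrist force passes 120 N, or if a joint passes its speed limit or range.

### The arm

A 6-joint arm with a two-finger parallel gripper is mounted at the origin on the work surface. World frame = base frame: x ahead of the robot, y to its left, z up, the work surface at z = 0. Lengths are in m, angles in rad, forces in N, time in s.
With the tool pointing down it reaches from about 0.225 to 0.875 m from the base axis. Payload 3.4 kg.
Tool frame: the origin (TCP) lies between the finger pads; the fingertips stand 19 mm ahead of it and the grasp point (between the pads) is the TCP (manip.tip_reach is the distance from the TCP to the fingertips, in m); z points along the fingers, x is the direction in which the jaws open and shut, and the axes are right-handed (so a half turn about z gives the same grasp; the last joint's range is limited). The gripper opens to 85 mm and grips with 20 to 120 N. Pads are 22 mm wide; open, the fingers measure 114 mm over their backs; the gripper's body (76 mm by 85 mm) begins 54 mm behind the grasp point. The pads swing forward as they close: fully open they stand 13 mm farther back than shut.
Start: joints at [-1.274, 0.276, 1.505, -0, 1.361, -0.121], TCP at [0.233, -0.526, 0.25] pointing down, gripper open.
Joint ranges: [-2.89, 2.89], [-0.75, 2.08], [0.22, 2.7], [-1.18, 4.32], [0.11, 2.71], [-2.7, 2.7]. Speed limits (rad/s): [2.57, 2.57, 3.14, 3.14, 3.14, 3.14].

### API

Orientations are given as a unit quaternion [w, x, y, z].
In Python, from rig import manip gives the robot as it stands.
- The arm moves only by the tool send_rows, never from a script. Its arguments are lists of equal length, an entry for each row: "delta_pos": the shift along the tool's x, y, z normalised to -1 to 1, where 1 is 40 cm, a list of three; "angular": the turn, a rotation vector about the tool's x, y, z normalised to -1 to 1, where 1 is 0.08 rad, a list of three. A call has 1 to 5 rows; each row shifts and turns the commanded pose from where the row before left it, along the tool's axes as they then stand; what a row does not reach is not made up. A row lasts 1/12 s, in which the tool goes at most 41.7 mm and 7.16 degrees, less where a joint would pass 70% of its speed; a pose out of reach is approached as far as the arm can. A call with a number of a shift or a turn outside -1 to 1 is refused whole. A call with a gripper value outside its range is refused whole. "hand" is the finger opening in mm, from 0 to 85.4, set as the call begins (left out, the last holds). The fingers move at their own pace and stop on an object; "squeeze" is the grip in N (left out, the last holds). Time passes only in rows, so rows that do not move let the fingers close. It gives the time, the measured TCP pose, the force and the opening at its end, in the units of the state.
- manip.get_state(): the state, without advancing time (a new reading comes with each control period).
- manip.get_image(name): name is "scene" or "top" or "wrist"; returns the picture (480x640x3 uint8, blue, green, red); there is no depth.
- manip.calibration(name): a dict with "fx", "fy", "cx", "cy" (pixels), "k1" (the pictures are not rectified: a ray, as slopes to the right and down, at radius r is drawn at 1 + k1 r^2 times it, then the intrinsics apply), "camera_from_world" (4x4, takes a point from world to camera coordinates). Camera axes: x right, y up, looking along -z (the intrinsics and any distortion apply to the point x, -y, -z); pixel columns grow to the right and rows downward; lengths in m; the calibration is good to about 2 mm. A picture is of the moment at which its call begins: read the wrist's pose just before it. calibration takes no time and is no camera call; for the wrist camera it gives the pose at the moment of the call.
- manip.sign_off(): hands the job in, once; it reports no verdict.
The state is a dict: "clock": time; "qpos": joint angles; "qd": joint speeds; "effort": joint torques, N m; "position": TCP position; "ee_rot": TCP orientation; "contact_force": force on the tool from outside, world axes, zero at the start; "moment": the same for the moment, N m; "width": finger opening in m.
Only numpy, scipy, OpenCV 4.12 (cv2) and the standard library are available. Lean on these libraries where they do the work, as an engineer would, in place of code of your own. Each camera call takes 0.05 s, during which the arm holds its last target.

## Working session

There is one attempt and no reset: what is moved stays moved. The work goes in short steps, Python scripts to look and compute and a tool call to move; the robot and the scene stay as the last step left them, time stands still between calls to the robot, and variables do not carry over. Pictures are saved under pics/ and viewed, and the job is handed in when it is done.

Besides the shell and the picture viewer there is one more tool, called after "Request:" as a command line: name --argument value ..., lists and objects as JSON in quotes. send_rows: Moves the arm, as the interface text tells. Scaled input: -1 to 1 covers 40 cm each way for a shift and 0.08 rad each way for a turn. Its arguments: {"type":"object","properties":{"delta_pos":{"type":"array","items":{"type":"array","items":{"type":"number"}}},"angular":{"type":"array","items":{"type":"array","items":{"type":"number"}}},"hand":{"type":"number"},"squeeze":{"type":"number"}},"required":["delta_pos","angular"]}

```bash
ls; mkdir -p pics
python3 - <<'E'
from rig import manip
import cv2
print(manip.get_state())
for n in ("scene","top"):
    im=manip.get_image(n); cv2.imwrite(f"pics/{n}0.png",im)
    print(n,manip.calibration(n))
E
```

```text
pics
{'clock': 0.0, 'qpos': array([-1.27399972e+00,  2.76588782e-01,  1.50613472e+00, -2.74314756e-05,
        1.36071439e+00, -1.20978501e-01]), 'qd': array([-1.95828472e-03,  2.53198190e-05, -8.73054293e-04,  1.42445436e-04,
       -1.90601183e-03,  7.32162523e-04]), 'effort': array([-5.59650562e-04, -4.16779482e+01, -2.45801872e+01, -2.06338650e-04,
        1.10273532e-02, -5.41180754e-06]), 'position': array([ 0.23314361, -0.52506423,  0.2494426 ]), 'ee_rot': array([-5.82315930e-04,  8.38371032e-01, -5.45099222e-01, -7.15764081e-04]), 'contact_force': array([-0.73170618,  0.39881253, -0.30230824]), 'moment': array([-0.00788974, -0.01048443,  0.03900827]), 'width': 0.08516480907062772}
scene {'fx': 498.39114732914936, 'fy': 498.39114732914936, 'cx': 318.9060045914393, 'cy': 241.23807600088696, 'k1': -0.14203690199883984, 'camera_from_world': array([[-0.75574968,  0.65484815,  0.00403967,  0.40775679],
       [-0.55999451, -0.64945394,  0.51440813,  0.27476169],
       [ 0.33948279,  0.38650158,  0.85753598, -1.16032383],
       [ 0.        ,  0.        ,  0.        ,  1.        ]])}
top {'fx': 462.7202798479709, 'fy': 462.7202798479709, 'cx': 319.64314692192784, 'cy': 235.58755481897762, 'k1': -0.07688404508690447, 'camera_from_world': array([[ 0.00994196, -0.99990701,  0.00933402, -0.02887892],
       [ 0.99511364,  0.01081045,  0.09814268, -0.53232749],
       [-0.09823446,  0.00831268,  0.99512858, -0.72573756],
       [ 0.        ,  0.        ,  0.        ,  1.        ]])}
```

View pics/scene0.png

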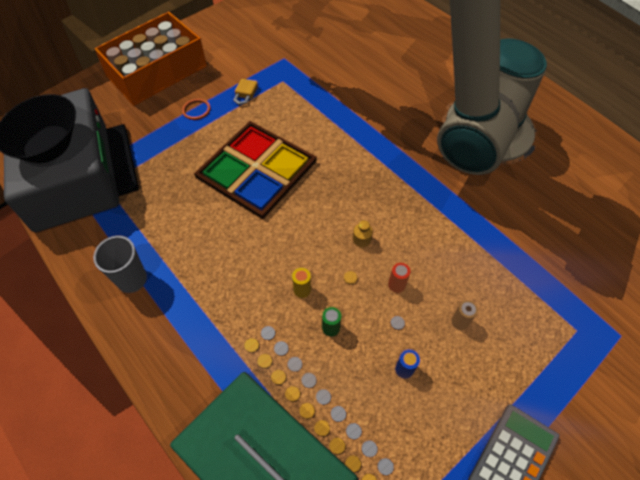

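View pics/top0.png

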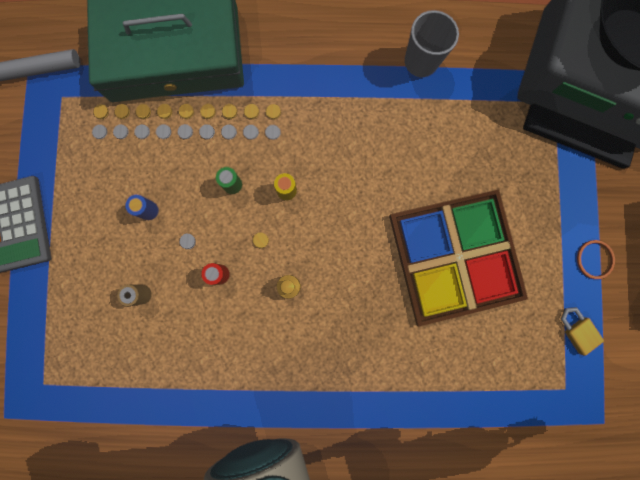

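The top view shows blue at (138,206), green (227,178), yellow (285,184) and red (213,273), with washers at (128,295) and the weight at (289,287). The wells are blue (427,237), green (478,224), yellow (440,290) and red (493,277). All of them are also clear in the scene view. Next I segment and triangulate.

```bash
cat > h.py <<'E'
import numpy as np, cv2
def ray(cal,uv):
    K=np.array([[cal['fx'],0,cal['cx']],[0,cal['fy'],cal['cy']],[0,0,1.]])
    d=cv2.undistortPoints(np.array([[uv]],float),K,np.array([cal['k1'],0,0,0,0.]))[0,0]
    T=cal['camera_from_world'];R=T[:3,:3]
    return -R.T@T[:3,3], R.T@np.array([d[0],-d[1],-1.])
def onz(cal,uv,z):
    o,d=ray(cal,uv); return o+d*(z-o[2])/d[2]
def tri(rs):
    A=0;b=0
    for o,d in rs:
        d=d/np.linalg.norm(d);P=np.eye(3)-np.outer(d,d);A=A+P;b=b+P@o
    p=np.linalg.solve(A,b)
    return p,[np.linalg.norm(np.cross(p-o,d/np.linalg.norm(d))) for o,d in rs]
E
python3 - <<'E'
import cv2,numpy as np
t=cv2.imread('pics/top0.png');s=cv2.imread('pics/scene0.png')
def mk(im,cs,n,w=22):
    o=[]
    for u,v in cs: o.append(cv2.resize(im[v-w:v+w,u-w:u+w],(260,260),interpolation=cv2.INTER_NEAREST))
    cv2.imwrite(n,np.vstack([np.hstack(o[:3]),np.hstack(o[3:])]))
mk(t,[(138,206),(227,178),(285,184),(213,273),(128,295),(289,287)],'pics/tc.png')
mk(s,[(407,362),(331,320),(301,281),(399,276),(466,314),(363,233)],'pics/sc.png')
E
```

```text
(no output)
```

View pics/tc.png

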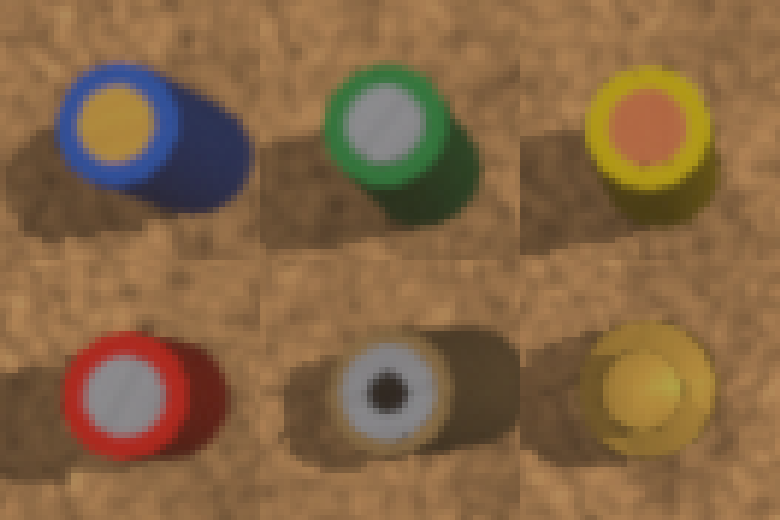

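View pics/sc.png

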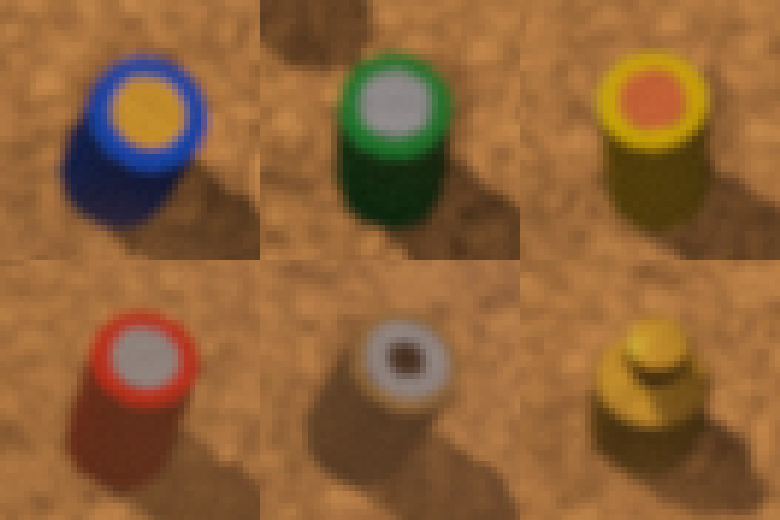

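```bash
cat > m.py <<'E'
from h import *
import json
t=cv2.imread('pics/top0.png');s=cv2.imread('pics/scene0.png')
from rig import manip
ct,cs=manip.calibration('top'),manip.calibration('scene')
HR={'blue':[(105,130)],'green':[(50,85)],'yellow':[(22,34)],'red':[(0,6),(173,180)]}
def blob(im,col,seed,w,vmin,smin=150):
    u,v=seed;c=im[v-w:v+w,u-w:u+w];h=cv2.cvtColor(c,cv2.COLOR_BGR2HSV)
    m=0
    for a,b in HR[col]: m=m|cv2.inRange(h,(a,smin,vmin),(b,255,255))
    cc,_=cv2.findContours(m,cv2.RETR_EXTERNAL,cv2.CHAIN_APPROX_NONE)
    k=max(cc,key=cv2.contourArea);return k+np.array([[u-w,v-w]])
if __name__=='__main__':
    for col,a,b in [('red',(213,273),(399,276)),('blue',(138,206),(407,362)),('green',(227,178),(331,320)),('yellow',(285,184),(301,281))]:
        r=[];ps=[]
        for im,cal,sd,vm in ((t,ct,a,115),(s,cs,b,125)):
            k=blob(im,col,sd,18,vm,140);e=cv2.fitEllipse(k);m=cv2.moments(k)
            c=(m['m10']/m['m00'],m['m01']/m['m00']);ps.append((np.round(c,1),np.round(e[0],1),np.round(e[1],1)));r.append(ray(cal,e[0]))
        p,er=tri(r);print(col,p.round(4),np.round(er,4),ps, onz(ct,ps[0][1],.06).round(4),onz(cs,ps[1][1],.06).round(4))
    for n,a,b in [('washers',(124,283),None)]:pass
    for col,a,b in [('red',(493,277),(255,144)),('blue',(427,237),(259,189)),('green',(478,224),(225,170)),('yellow',(440,290),(286,160))]:
        r=[]
        for im,cal,sd in ((t,ct,a),(s,cs,b)):
            k=blob(im,col,sd,42,60,130);
            q=cv2.approxPolyDP(cv2.convexHull(k),0.06*cv2.arcLength(k,True),True)[:,0]
            print(col,sd,q.tolist())
            cr=cv2.minAreaRect(k); r.append((q,cal))
        P=[np.array([onz(cal,x,.018) for x in q])[:,:2] for q,cal in r]
        for X in P:
            d=[np.linalg.norm(X[i]-X[i-1]) for i in range(len(X))]; print('   ctr',X.mean(0).round(4),'sides',np.round(d,4),'ang',[round(float(np.degrees(np.arctan2(*(X[i]-X[i-1])[::-1]))%90),1) for i in range(len(X))])
E
python3 m.py
```

```text
red [0.4687 0.1442 0.0541] [0.0001 0.0001] [(array([211.8, 273.6]), array([211.8, 273.6]), array([20.6, 21.3])), (array([400.6, 270.8]), array([400.6, 270.8]), array([15. , 17.1]))] [0.4685 0.1428 0.06  ] [0.4717 0.1457 0.06  ]
blue [0.5759 0.2698 0.0545] [0. 0.] [(array([135.6, 204.7]), array([135.6, 204.7]), array([18.5, 19.5])), (array([409.2, 359.1]), array([409.2, 359.1]), array([17.2, 18.3]))] [0.5751 0.2676 0.06  ] [0.5779 0.2704 0.06  ]Traceback (most recent call last):
  File "m.py", line 17, in <module>
    k=blob(im,col,sd,18,vm,140);e=cv2.fitEllipse(k);m=cv2.moments(k)
  File "m.py", line 12, in blob
    k=max(cc,key=cv2.contourArea);return k+np.array([[u-w,v-w]])
ValueError: max() iterable argument is empty
```

```bash
python3 - <<'E'
import cv2
for n,pts in (('top',[(218,178),(227,190),(285,175),(285,194),(478,224),(440,290),(427,237),(493,277)]),('scene',[(324,318),(331,330),(294,278),(301,290),(225,170),(286,160),(259,189),(255,144)])):
    h=cv2.cvtColor(cv2.imread(f'pics/{n}0.png'),cv2.COLOR_BGR2HSV)
    print([(p,h[p[1],p[0]].tolist()) for p in pts])
E
sed -i "s/((t,ct,a,115),(s,cs,b,125))/((t,ct,a,95),(s,cs,b,105))/" m.py; python3 m.py
```

```text
[((218, 178), [64, 121, 118]), ((227, 190), [41, 100, 51]), ((285, 175), [25, 216, 177]), ((285, 194), [24, 194, 100]), ((478, 224), [68, 156, 118]), ((440, 290), [26, 218, 177]), ((427, 237), [110, 180, 154]), ((493, 277), [1, 201, 178])]
[((324, 318), [64, 179, 114]), ((331, 330), [57, 136, 43]), ((294, 278), [24, 243, 199]), ((301, 290), [21, 214, 81]), ((225, 170), [67, 206, 105]), ((286, 160), [24, 255, 202]), ((259, 189), [110, 223, 151]), ((255, 144), [1, 244, 188])]
red [0.4682 0.1426 0.0507] [0.0011 0.0011] [(array([213.7, 273.3]), array([213.8, 273.4]), array([20.2, 26.9])), (array([400.6, 270.9]), array([400.6, 270.9]), array([15.4, 17.1]))] [0.4689 0.1397 0.06  ] [0.4719 0.1459 0.06  ]
blue [0.576  0.2698 0.0534] [0.0001 0.0001] [(array([135.9, 204.8]), array([135.9, 204.8]), array([18.7, 19.9])), (array([409.1, 359.3]), array([409.1, 359.3]), array([17.7, 18.5]))] [0.5749 0.2671 0.06  ] [0.5783 0.2706 0.06  ]
green [0.6188 0.1195 0.0395] [0.0032 0.0032] [(array([233.7, 179.7]), array([233.5, 179.5]), array([ 1. , 19.3])), (array([329.8, 318. ]), array([331.3, 315.1]), ar
[... 840 characters left out ...]
 -0.1971] sides [0.0698 0.0688 0.0693 0.0701] ang [16.3, 15.7, 17.4, 16.2]
green (478, 224) [[492, 199], [503, 239], [463, 249], [453, 209]]
green (225, 170) [[223, 152], [248, 165], [228, 186], [204, 173]]
   ctr [ 0.5559 -0.2872] sides [0.0695 0.0694 0.0706 0.0685] ang [15.0, 14.1, 14.2, 13.1]
   ctr [ 0.5586 -0.2848] sides [0.0686 0.0695 0.0683 0.0659] ang [18.4, 16.4, 15.4, 16.7]
yellow (440, 290) [[456, 263], [467, 305], [424, 316], [413, 274]]
yellow (286, 160) [[281, 144], [307, 157], [288, 179], [262, 164]]
   ctr [ 0.4469 -0.2217] sides [0.0741 0.0709 0.0737 0.0704] ang [14.5, 14.2, 14.2, 14.5]
   ctr [ 0.4489 -0.2188] sides [0.0694 0.0696 0.0725 0.0709] ang [15.2, 16.1, 16.2, 13.6]
```

Run:
```python
from m import *
P={'red':((213,273),(399,276),115,125,140),'blue':((138,206),(407,362),115,125,140),'green':((227,178),(331,320),80,85,90),'yellow':((285,184),(301,281),140,140,140)}
for col,(a,b,v1,v2,sm) in P.items():
    e1=cv2.fitEllipse(blob(t,col,a,18,v1,sm));e2=cv2.fitEllipse(blob(s,col,b,18,v2,sm))
    p,er=tri([ray(ct,e1[0]),ray(cs,e2[0])]);print(col,p.round(4),np.round(er,4),np.round(e1[1],1),np.round(e2[1],1),onz(ct,e1[0],.06).round(4),onz(cs,e2[0],.06).round(4))
# hand-read from crops (260px per 44 px): washer hole, weight knob
f=44/260
for n,a,b in [('washers',(106+387*f-260*f,273+390*f-260*f),(444+(405-260)*f,292+(357-260)*f)),('weight',(267+(642-520)*f,265+(390-260)*f),(341+(658-520)*f,211+(342-260)*f))]:
    p,er=tri([ray(ct,a),ray(cs,b)]);print(n,p.round(4),np.round(er,4))
for col,a,b in [('red',(493,277),(255,144)),('blue',(427,237),(259,189)),('green',(478,224),(225,170)),('yellow',(440,290),(286,160))]:
    c=[]
    for im,cal,sd in ((t,ct,a),(s,cs,b)):
        k=blob(im,col,sd,42,60,130);q=cv2.approxPolyDP(cv2.convexHull(k),0.06*cv2.arcLength(k,True),True)[:,0];c.append(ray(cal,q.mean(0)))
    p,er=tri(c);print('well',col,p.round(4),np.round(er,4))
st=manip.get_state();R=__import__('scipy.spatial.transform',fromlist=['Rotation']).Rotation.from_quat(np.roll(st['ee_rot'],-1)).as_matrix();print(R.round(3))
```

```text
red [0.4687 0.1442 0.0541] [0.0001 0.0001] [20.6 21.3] [15.  17.1] [0.4686 0.1429 0.06  ] [0.4716 0.1457 0.06  ]
blue [0.5759 0.2698 0.0545] [0. 0.] [18.5 19.5] [17.2 18.3] [0.5751 0.2676 0.06  ] [0.5779 0.2704 0.06  ]
green [0.6217 0.127  0.0536] [0.0001 0.0001] [19.2 20. ] [16.1 17.4] [0.6204 0.1256 0.06  ] [0.6235 0.1289 0.06  ]
yellow [0.6125 0.034  0.0558] [0.0002 0.0002] [19.7 20.2] [15.3 17.8] [0.6117 0.0336 0.06  ] [0.6137 0.0358 0.06  ]
washers [0.433  0.2756 0.0566] [0.0006 0.0006]
weight [0.4486 0.0266 0.049 ] [0.0009 0.0009]
well red [ 0.4681 -0.31    0.0147] [0. 0.]
well blue [ 0.535  -0.2009  0.0119] [0.0003 0.0003]
well green [ 0.5566 -0.2893  0.0114] [0. 0.]
well yellow [ 0.4464 -0.223   0.0116] [0.0004 0.0004]
[[ 0.406 -0.914 -0.   ]
 [-0.914 -0.406  0.002]
 [-0.002 -0.    -1.   ]]
```

```bash
cat > go.py <<'E'
import sys,numpy as np
from rig import manip
from scipy.spatial.transform import Rotation as Ro
def go(x,y,z=None,n=5):
    s=manip.get_state();R=Ro.from_quat(np.roll(s['ee_rot'],-1)).as_matrix();p=s['position']
    d=np.array([x,y,p[2] if z is None else z])-p; t=R.T@d
    # tilt correction to vertical tool z
    tilt=R.T@np.cross(R[:,2],[0,0,-1])
    print('t',round(s['clock'],2),'at',p.round(4),'w',round(s['width'],4),'F',s['contact_force'].round(1),'total',(t/.4).round(3),'per row/%d'%n,(t/.4/n).round(4),'mm/row',round(np.linalg.norm(t)/n*1e3,1),'tilt',(tilt/.08).round(3))
if __name__=='__main__':
    a=[float(v) for v in sys.argv[1:]]; go(a[0],a[1],a[2],int(a[3]))
E
python3 go.py .470 .1443 .18 20
```

```text
t 0.1 at [ 0.2332 -0.5251  0.2495] w 0.0855 F [ 0.2 -0.7 -0.7] total [-1.289 -1.22   0.176] per row/20 [-0.0645 -0.061   0.0088] mm/row 35.7 tilt [-0.003  0.021 -0.   ]
```

Request:
send_rows --delta_pos '[[-0.064,-0.061,0],[-0.064,-0.061,0],[-0.064,-0.061,0],[-0.064,-0.061,0],[-0.064,-0.061,0]]' --angular '[[0,0,0],[0,0,0],[0,0,0],[0,0,0],[0,0,0]]' --hand 70 --squeeze 50

```text
clock: 0.52
position: [0.2929, -0.3573, 0.2498]
ee_rot: [-0.0, 0.838, -0.545, -0.0]
contact_force: [1.1, 0.4, 0.1]
width: 0.0699
```

Request:
send_rows --delta_pos '[[-0.064,-0.061,0],[-0.064,-0.061,0],[-0.064,-0.061,0],[-0.064,-0.061,0],[-0.064,-0.061,0]]' --angular '[[0,0,0],[0,0,0],[0,0,0],[0,0,0],[0,0,0]]'

```text
clock: 0.93
position: [0.3524, -0.1908, 0.2501]
ee_rot: [-0.0, 0.838, -0.545, -0.0]
contact_force: [1.0, -0.3, -0.8]
width: 0.0701
```

Request:
send_rows --delta_pos '[[-0.064,-0.061,0],[-0.064,-0.061,0],[-0.064,-0.061,0],[-0.064,-0.061,0],[-0.064,-0.061,0]]' --angular '[[0,0,0],[0,0,0],[0,0,0],[0,0,0],[0,0,0]]'

```text
clock: 1.35
position: [0.4119, -0.0243, 0.2502]
ee_rot: [0.0, 0.838, -0.545, -0.0]
contact_force: [0.4, -0.9, 0.3]
width: 0.0701
```

Request:
send_rows --delta_pos '[[-0.064,-0.061,0.02],[-0.064,-0.061,0.02],[-0.064,-0.061,0.02],[-0.064,-0.061,0.02],[0,0,0]]' --angular '[[0,0,0],[0,0,0],[0,0,0],[0,0,0],[0,0,0]]'

```text
clock: 1.77
position: [0.4604, 0.1123, 0.2165]
ee_rot: [-0.001, 0.84, -0.543, -0.002]
contact_force: [-0.1, 0.1, 0.6]
width: 0.0698
```

```bash
python3 go.py .470 .1443 .18 2
python3 - <<'E'
from rig import manip
import cv2
c=manip.calibration('wrist');print(c)
im=manip.get_image('wrist');cv2.imwrite('pics/w1.png',im)
E
```

```text
t 1.77 at [0.4604 0.1123 0.2165] w 0.0698 F [-0.1  0.1  0.6] total [-0.063 -0.055  0.092] per row/2 [-0.0314 -0.0273  0.0458] mm/row 24.8 tilt [-0.001  0.047 -0.   ]
{'fx': 361.54324160627505, 'fy': 361.54324160627505, 'cx': 316.93542412354833, 'cy': 235.98136482409762, 'k1': 0.011358246841772689, 'camera_from_world': array([[ 0.4095813 , -0.91226116, -0.004768  , -0.08493279],
       [ 0.8646197 ,  0.38984806, -0.31694047, -0.41012854],
       [ 0.29099128,  0.12569038,  0.94843345, -0.49637967],
       [ 0.        ,  0.        ,  0.        ,  1.        ]])}
```

View pics/w1.png

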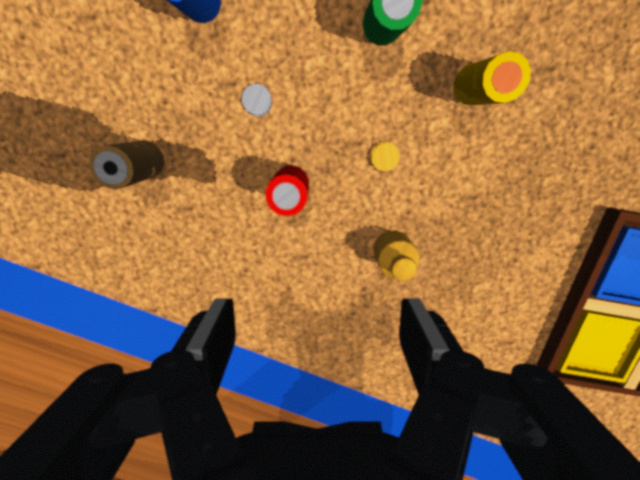

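The wrist view shows red's top at (287,195), green (397,3), yellow (507,77), washers (111,167) and the weight's knob (403,268). I'll check these against the other two views.

Run:
```python
from m import *
c=manip.calibration('wrist');w=cv2.imread('pics/w1.png')
from h import *
a=cv2.fitEllipse(blob(w,'red',(287,195),30,150,150))[0];y=cv2.fitEllipse(blob(w,'yellow',(507,77),32,170,150))[0]
print(a,y,onz(c,a,.06),onz(c,y,.06))
print('tri red wrist+scene+top',tri([ray(c,a),ray(cs,(400.6,270.8)),ray(ct,(211.8,273.6))]), 'yel', tri([ray(c,y),ray(cs,(300.8,276.)),ray(ct,(284.9,183.8))]))
print('washers',onz(c,(111,167),.06),'weight',onz(c,(403,268),.06))
```

```text
(286.080322265625, 194.7225799560547) (506.42822265625, 76.58821868896484) [0.46793779 0.14066045 0.06      ] [0.61054534 0.03069972 0.06      ]
tri red wrist+scene+top (array([0.46792317, 0.142885  , 0.05406658]), [np.float64(0.0026219616684300647), np.float64(0.001367941559148162), np.float64(0.0013975521574368622)]) yel (array([0.61175693, 0.0319808 , 0.05528332]), [np.float64(0.0029426347386628795), np.float64(0.0023743509696267833), np.float64(0.0007496719440976857)])
washers [0.43270492 0.27147236 0.06      ] weight [0.4503848  0.02656082 0.06      ]
```

Request:
send_rows --delta_pos '[[-0.031,-0.027,0.046],[-0.032,-0.028,0.046],[0,0,0],[0,0,0]]' --angular '[[0,0,0],[0,0,0],[0,0,0],[0,0,0]]'

```text
clock: 2.15
position: [0.4686, 0.1381, 0.1808]
ee_rot: [0.001, 0.839, -0.545, -0.001]
contact_force: [0.1, -0.3, 0.5]
width: 0.0698
```

```bash
python3 go.py .470 .1443 .042 5
```

```text
t 2.15 at [0.4686 0.1381 0.1808] w 0.0698 F [ 0.1 -0.3  0.5] total [-0.013 -0.011  0.347] per row/5 [-0.0025 -0.0021  0.0694] mm/row 27.8 tilt [ 0.04  -0.002 -0.   ]
```

Request:
send_rows --delta_pos '[[-0.011,-0.006,0.06],[0,0,0.08],[0,0,0.08],[0,0,0.075],[0,0,0.05]]' --angular '[[0,0,0],[0,0,0],[0,0,0],[0,0,0],[0,0,0]]'

```text
clock: 2.57
position: [0.4692, 0.1423, 0.0425]
ee_rot: [0.001, 0.838, -0.545, -0.0]
contact_force: [0.4, -0.8, 0.1]
width: 0.0702
```

Request:
send_rows --delta_pos '[[0,0,0],[0,0,0],[0,0,0]]' --angular '[[0,0,0],[0,0,0],[0,0,0]]'

```text
clock: 2.82
position: [0.4715, 0.1434, 0.0452]
ee_rot: [-0.001, 0.838, -0.545, 0.001]
contact_force: [1.0, 0.3, -0.1]
width: 0.0701
```

Request:
send_rows --delta_pos '[[0,0,0],[0,0,0],[0,0,0],[0,0,0],[0,0,0]]' --angular '[[0,0,0],[0,0,0],[0,0,0],[0,0,0],[0,0,0]]' --hand 0

```text
clock: 3.23
position: [0.4708, 0.1442, 0.0449]
ee_rot: [-0.001, 0.838, -0.545, 0.001]
contact_force: [-0.3, -1.2, 6.0]
width: 0.0329
```

Request:
send_rows --delta_pos '[[0,0,-0.04],[0,0,-0.08],[0,0,-0.08],[0,0,-0.08],[0,0,0]]' --angular '[[0,0,0],[0,0,0],[0,0,0],[0,0,0],[0,0,0]]'

```text
clock: 3.65
position: [0.4738, 0.1448, 0.1616]
ee_rot: [-0.004, 0.838, -0.545, 0.005]
contact_force: [0.7, 0.5, -2.7]
width: 0.0327
```

Request:
send_rows --delta_pos '[[0.04,0.018,0],[0.079,0.035,0],[0.079,0.035,0],[0.079,0.035,0],[0.079,0.035,0]]' --angular '[[0,0,0],[0,0,0],[0,0,0],[0,0,0],[0,0,0]]'

```text
clock: 4.07
position: [0.4689, -0.0128, 0.1548]
ee_rot: [0.0, 0.839, -0.545, -0.001]
contact_force: [0.8, 0.1, -2.5]
width: 0.0329
```

Request:
send_rows --delta_pos '[[0.079,0.035,0],[0.079,0.035,0],[0.079,0.035,0],[0.079,0.035,0],[0.079,0.035,0]]' --angular '[[0,0,0],[0,0,0],[0,0,0],[0,0,0],[0,0,0]]'

```text
clock: 4.48
position: [0.4691, -0.1858, 0.1547]
ee_rot: [0.0, 0.838, -0.545, -0.001]
contact_force: [1.1, -0.3, -2.8]
width: 0.0329
```

Request:
send_rows --delta_pos '[[0.079,0.035,0],[0.079,0.035,0],[0.06,0.027,0],[0,0,0],[0,0,0]]' --angular '[[0,0,0],[0,0,0],[0,0,0],[0,0,0],[0,0,0]]'

```text
clock: 4.9
position: [0.4693, -0.281, 0.1544]
ee_rot: [-0.0, 0.838, -0.546, -0.001]
contact_force: [0.8, 1.6, -2.4]
width: 0.0328
```

```bash
python3 go.py .4685 -.3087 .056 4
```

```text
t 4.9 at [ 0.4693 -0.281   0.1544] w 0.0328 F [ 0.8  1.6 -2.4] total [0.063 0.03  0.246] per row/4 [0.0158 0.0074 0.0615] mm/row 25.6 tilt [0.01  0.022 0.   ]
```

Request:
send_rows --delta_pos '[[0.032,0.015,0],[0.031,0.015,0.03],[0,0,0.08],[0,0,0.07],[0,0,0]]' --angular '[[0,0,0],[0,0,0],[0,0,0],[0,0,0],[0,0,0]]'

```text
clock: 5.32
position: [0.4657, -0.3051, 0.0778]
ee_rot: [-0.001, 0.839, -0.545, -0.006]
contact_force: [-1.3, 1.4, -3.4]
width: 0.033
```

```bash
python3 go.py .4685 -.3087 .056 1
```

```text
t 5.32 at [ 0.4657 -0.3051  0.0778] w 0.033 F [-1.3  1.4 -3.4] total [ 0.012 -0.003  0.054] per row/1 [ 0.0116 -0.0032  0.0544] mm/row 22.3 tilt [ 0.068  0.132 -0.   ]
```

Request:
send_rows --delta_pos '[[0,0,0],[0,0,0]]' --angular '[[0,0,0],[0,0,0]]'

```text
clock: 5.48
position: [0.47, -0.3083, 0.0841]
ee_rot: [0.0, 0.839, -0.545, 0.001]
contact_force: [0.7, -0.6, -2.0]
width: 0.0325
```

```bash
python3 go.py .4685 -.3087 .056 1
```

```text
t 5.48 at [ 0.47   -0.3083  0.0841] w 0.0325 F [ 0.7 -0.6 -2. ] total [-0.001  0.004  0.07 ] per row/1 [-0.0007  0.0038  0.0703] mm/row 28.2 tilt [-0.006 -0.016 -0.   ]
```

Lower the rest gently, settle and check the force.

Request:
send_rows --delta_pos '[[-0.001,0.003,0.03],[0,0,0.025],[0,0,0.012],[0,0,0],[0,0,0]]' --angular '[[0,0,0],[0,0,0],[0,0,0],[0,0,0],[0,0,0]]'

```text
clock: 5.9
position: [0.4683, -0.3081, 0.0571]
ee_rot: [0.0, 0.838, -0.545, 0.0]
contact_force: [0.2, 0.3, -2.9]
width: 0.0328
```

Request:
send_rows --delta_pos '[[0,0,0.003],[0,0,0.003],[0,0,0],[0,0,0]]' --angular '[[0,0,0],[0,0,0],[0,0,0],[0,0,0]]'

```text
clock: 6.23
position: [0.4685, -0.3084, 0.055]
ee_rot: [0.0, 0.838, -0.545, 0.001]
contact_force: [-0.9, 0.1, 1.6]
width: 0.0327
```

Request:
send_rows --delta_pos '[[0,0,0],[0,0,0],[0,0,0],[0,0,0]]' --angular '[[0,0,0],[0,0,0],[0,0,0],[0,0,0]]' --hand 62

```text
clock: 6.57
position: [0.4681, -0.3081, 0.0544]
ee_rot: [0.0, 0.838, -0.545, 0.0]
contact_force: [0.4, -0.0, -0.4]
width: 0.0623
```

Request:
send_rows --delta_pos '[[0,0,-0.04],[0,0,-0.08],[0,0,-0.08],[0,0,-0.08],[0,0,0]]' --angular '[[0,0,0],[0,0,0],[0,0,0],[0,0,0],[0,0,0]]'

```text
clock: 6.98
position: [0.4712, -0.3106, 0.1729]
ee_rot: [0.001, 0.838, -0.545, 0.006]
contact_force: [1.7, -0.3, 0.8]
width: 0.0623
```

```bash
python3 go.py .576 .2685 .167 17
python3 - <<'E'
from rig import manip
import cv2,numpy as np
a=manip.get_image('top')[150:370,340:560];b=manip.get_image('scene')[90:250,170:330]
cv2.imwrite('pics/p1.png',np.hstack([cv2.resize(a,(400,400)),cv2.resize(b,(400,400))]))
E
```

```text
t 6.98 at [ 0.4712 -0.3106  0.1729] w 0.0623 F [ 1.7 -0.3  0.8] total [-1.217 -0.827  0.005] per row/17 [-0.0716 -0.0486  0.0003] mm/row 34.6 tilt [-0.069 -0.145 -0.   ]
```

View pics/p1.png

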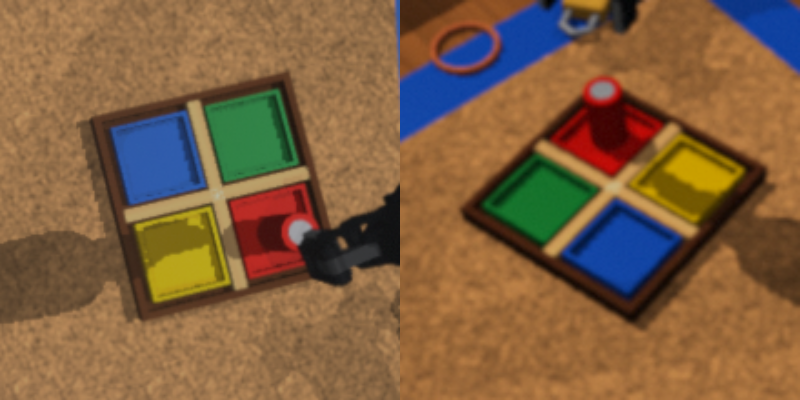

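Red stands upright and central in the red well in both views. Next is blue.

Request:
send_rows --delta_pos '[[-0.035,-0.024,0],[-0.072,-0.049,0],[-0.072,-0.049,0],[-0.072,-0.049,0],[-0.072,-0.049,0]]' --angular '[[0,0,0],[0,0,0],[0,0,0],[0,0,0],[0,0,0]]'

```text
clock: 7.5
position: [0.4948, -0.1524, 0.1644]
ee_rot: [0.0, 0.838, -0.546, -0.002]
contact_force: [-0.1, -0.9, -0.7]
width: 0.0621
```

Request:
send_rows --delta_pos '[[-0.072,-0.049,0],[-0.072,-0.049,0],[-0.072,-0.049,0],[-0.072,-0.049,0],[-0.072,-0.049,0]]' --angular '[[0,0,0],[0,0,0],[0,0,0],[0,0,0],[0,0,0]]'

```text
clock: 7.92
position: [0.5259, 0.0189, 0.1645]
ee_rot: [0.001, 0.838, -0.545, -0.002]
contact_force: [1.5, -0.6, 0.3]
width: 0.062
```

Request:
send_rows --delta_pos '[[-0.072,-0.049,0],[-0.072,-0.049,0],[-0.072,-0.049,0],[-0.072,-0.049,0],[-0.072,-0.049,0]]' --angular '[[0,0,0],[0,0,0],[0,0,0],[0,0,0],[0,0,0]]'

```text
clock: 8.33
position: [0.5571, 0.19, 0.1642]
ee_rot: [0.001, 0.838, -0.545, -0.001]
contact_force: [1.2, -0.8, 0.3]
width: 0.0625
```

Request:
send_rows --delta_pos '[[-0.072,-0.049,0],[-0.072,-0.049,0],[-0.03,-0.02,0],[0,0,0],[0,0,0]]' --angular '[[0,0,0],[0,0,0],[0,0,0],[0,0,0],[0,0,0]]'

```text
clock: 8.75
position: [0.5721, 0.271, 0.1644]
ee_rot: [0.002, 0.839, -0.544, -0.001]
contact_force: [-1.0, -1.1, -0.5]
width: 0.0622
```

```bash
python3 go.py .576 .2685 .045 5
```

```text
t 8.75 at [0.5721 0.271  0.1644] w 0.0622 F [-1.  -1.1 -0.5] total [ 0.009 -0.007  0.299] per row/5 [ 0.0019 -0.0015  0.0597] mm/row 23.9 tilt [ 0.05  -0.009 -0.   ]
```

Request:
send_rows --delta_pos '[[0.008,-0.005,0.05],[0,0,0.08],[0,0,0],[0,0,0]]' --angular '[[0,0,0],[0,0,0],[0,0,0],[0,0,0]]'

```text
clock: 9.08
position: [0.5745, 0.2668, 0.1124]
ee_rot: [0.003, 0.838, -0.546, -0.002]
contact_force: [0.2, -0.3, 0.2]
width: 0.0618
```

```bash
python3 go.py .576 .2685 .045 3
```

```text
t 9.08 at [0.5745 0.2668 0.1124] w 0.0618 F [ 0.2 -0.3  0.2] total [-0.002 -0.006  0.169] per row/3 [-0.0008 -0.0021  0.0562] mm/row 22.5 tilt [ 0.078 -0.002 -0.   ]
```

Request:
send_rows --delta_pos '[[-0.002,-0.004,0.06],[0,0,0.06],[0,0,0.045],[0,0,0],[0,0,0]]' --angular '[[0,0,0],[0,0,0],[0,0,0],[0,0,0],[0,0,0]]'

```text
clock: 9.5
position: [0.5777, 0.2699, 0.0491]
ee_rot: [0.0, 0.838, -0.545, 0.0]
contact_force: [0.2, 1.0, 0.5]
width: 0.0622
```

Request:
send_rows --delta_pos '[[0,0,0],[0,0,0],[0,0,0],[0,0,0],[0,0,0]]' --angular '[[0,0,0],[0,0,0],[0,0,0],[0,0,0],[0,0,0]]' --hand 0

```text
clock: 9.92
position: [0.5789, 0.2708, 0.0506]
ee_rot: [-0.001, 0.838, -0.545, 0.001]
contact_force: [0.1, -1.9, 6.7]
width: 0.0328
```

Request:
send_rows --delta_pos '[[0,0,-0.04],[0,0,-0.08],[0,0,-0.08],[0,0,-0.08],[0,0,0]]' --angular '[[0,0,0],[0,0,0],[0,0,0],[0,0,0],[0,0,0]]'

```text
clock: 10.33
position: [0.5813, 0.272, 0.1679]
ee_rot: [-0.005, 0.838, -0.545, 0.004]
contact_force: [1.2, -0.2, -1.2]
width: 0.0331
```

Request:
send_rows --delta_pos '[[0.04,0.022,0],[0.079,0.044,0],[0.079,0.044,0],[0.079,0.044,0],[0.079,0.044,0]]' --angular '[[0,0,0],[0,0,0],[0,0,0],[0,0,0],[0,0,0]]'

```text
clock: 10.75
position: [0.5619, 0.107, 0.1598]
ee_rot: [0.0, 0.839, -0.545, -0.0]
contact_force: [-0.2, 0.6, -2.4]
width: 0.0324
```

Request:
send_rows --delta_pos '[[0.079,0.044,0],[0.079,0.044,0],[0.079,0.044,0],[0.079,0.044,0],[0.079,0.044,0]]' --angular '[[0,0,0],[0,0,0],[0,0,0],[0,0,0],[0,0,0]]'

```text
clock: 11.17
position: [0.5456, -0.0733, 0.16]
ee_rot: [0.0, 0.838, -0.545, -0.0]
contact_force: [0.4, -0.5, -1.2]
width: 0.0329
```

Request:
send_rows --delta_pos '[[0.079,0.044,0],[0.079,0.044,0],[0.07,0.04,0],[0.035,0.02,0],[0,0,0]]' --angular '[[0,0,0],[0,0,0],[0,0,0],[0,0,0],[0,0,0]]'

```text
clock: 11.58
position: [0.5346, -0.1959, 0.1599]
ee_rot: [0.001, 0.837, -0.547, 0.001]
contact_force: [0.9, 1.1, -2.5]
width: 0.0325
```

Request:
send_rows --delta_pos '[[0,0,0],[0,0,0]]' --angular '[[0,0,0],[0,0,0]]'

```text
clock: 11.75
position: [0.5347, -0.1912, 0.1599]
ee_rot: [-0.0, 0.838, -0.545, -0.001]
contact_force: [0.1, 0.6, -2.7]
width: 0.0322
```

```bash
python3 go.py .5352 -.199 .0606 5
```

```text
t 11.75 at [ 0.5347 -0.1912  0.1599] w 0.0322 F [ 0.1  0.6 -2.7] total [0.019 0.007 0.248] per row/5 [0.0038 0.0013 0.0496] mm/row 19.9 tilt [ 0.004  0.019 -0.   ]
```

Request:
send_rows --delta_pos '[[0.019,0.007,0.03],[0,0,0.07],[0,0,0.07],[0,0,0.035],[0,0,0.02]]' --angular '[[0,0,0],[0,0,0],[0,0,0],[0,0,0],[0,0,0]]'

```text
clock: 12.17
position: [0.534, -0.1984, 0.0671]
ee_rot: [0.0, 0.839, -0.544, -0.003]
contact_force: [-0.4, -0.1, -1.4]
width: 0.0326
```

Request:
send_rows --delta_pos '[[0,0,0],[0,0,0],[0,0,0]]' --angular '[[0,0,0],[0,0,0],[0,0,0]]'

```text
clock: 12.42
position: [0.5367, -0.2003, 0.0713]
ee_rot: [-0.0, 0.839, -0.545, 0.001]
contact_force: [0.4, 0.5, -1.2]
width: 0.0327
```

```bash
python3 go.py .5352 -.199 .0606 1
```

```text
t 12.42 at [ 0.5367 -0.2003  0.0713] w 0.0327 F [ 0.4  0.5 -1.2] total [-0.005  0.002  0.027] per row/1 [-0.0046  0.0021  0.0267] mm/row 10.9 tilt [-0.018 -0.025 -0.   ]
```

Request:
send_rows --delta_pos '[[-0.003,0.001,0.015],[0,0,0.01],[0,0,0.004],[0,0,0],[0,0,0]]' --angular '[[0,0,0],[0,0,0],[0,0,0],[0,0,0],[0,0,0]]'

```text
clock: 12.83
position: [0.5354, -0.1994, 0.0606]
ee_rot: [-0.0, 0.838, -0.545, 0.001]
contact_force: [-2.0, 0.5, 8.4]
width: 0.0324
```

Request:
send_rows --delta_pos '[[0,0,0],[0,0,0],[0,0,0],[0,0,0]]' --angular '[[0,0,0],[0,0,0],[0,0,0],[0,0,0]]' --hand 62

```text
clock: 13.17
position: [0.5349, -0.1992, 0.0587]
ee_rot: [0.0, 0.838, -0.545, 0.0]
contact_force: [0.3, 0.6, 0.7]
width: 0.0621
```

Request:
send_rows --delta_pos '[[0,0,-0.04],[0,0,-0.08],[0,0,-0.08],[0,0,-0.07],[0,0,0]]' --angular '[[0,0,0],[0,0,0],[0,0,0],[0,0,0],[0,0,0]]'

```text
clock: 13.58
position: [0.5382, -0.2009, 0.1726]
ee_rot: [-0.001, 0.838, -0.545, 0.006]
contact_force: [0.9, -0.7, 1.5]
width: 0.0619
```

Request:
send_rows --delta_pos '[[-0.033,-0.026,0],[-0.066,-0.053,0],[-0.066,-0.053,0],[-0.066,-0.053,0],[-0.066,-0.053,0]]' --angular '[[0,0,0],[0,0,0],[0,0,0],[0,0,0],[0,0,0]]'

```text
clock: 14.0
position: [0.5735, -0.0507, 0.166]
ee_rot: [0.0, 0.838, -0.545, -0.0]
contact_force: [0.1, -0.4, 0.3]
width: 0.0618
```

Request:
send_rows --delta_pos '[[-0.066,-0.053,0],[-0.066,-0.053,0],[-0.066,-0.053,0],[-0.066,-0.053,0],[-0.066,-0.053,0]]' --angular '[[0,0,0],[0,0,0],[0,0,0],[0,0,0],[0,0,0]]'

```text
clock: 14.42
position: [0.6168, 0.1133, 0.1658]
ee_rot: [0.0, 0.838, -0.545, -0.0]
contact_force: [0.9, -0.2, -0.7]
width: 0.0622
```

Request:
send_rows --delta_pos '[[-0.03,-0.024,0],[0,0,0],[0,0,0],[0,0,0]]' --angular '[[0,0,0],[0,0,0],[0,0,0],[0,0,0]]'

```text
clock: 14.75
position: [0.6203, 0.1254, 0.1661]
ee_rot: [0.001, 0.838, -0.545, -0.0]
contact_force: [-0.2, -0.4, 0.1]
width: 0.0622
```

```bash
python3 go.py .621 .1265 .046 5;python3 - <<'E'
from rig import manip
import cv2,numpy as np
a=manip.get_image('top');b=manip.get_image('scene')[90:250,170:330];cv2.imwrite('pics/top2.png',a)
cv2.imwrite('pics/p2.png',np.hstack([cv2.resize(a[150:370,340:560],(400,400)),cv2.resize(b,(400,400))]))
E
```

```text
t 14.75 at [0.6203 0.1254 0.1661] w 0.0622 F [-0.2 -0.4  0.1] total [-0.002 -0.003  0.3  ] per row/5 [-0.0004 -0.0006  0.06  ] mm/row 24.0 tilt [ 0.023 -0.008  0.   ]
```

View pics/p2.png

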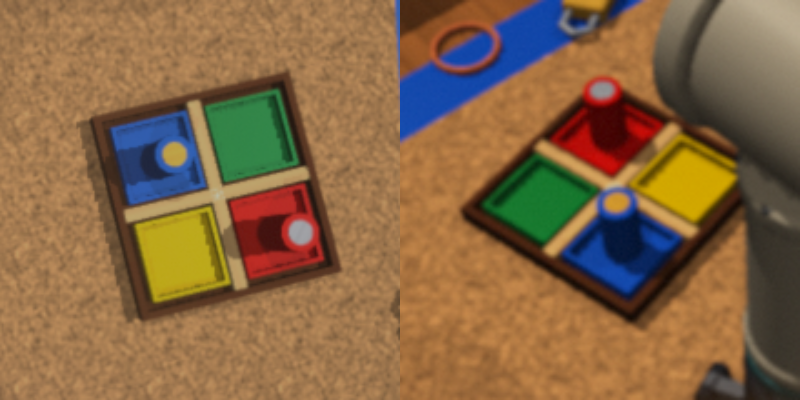

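Blue stands in its well. Green's descent and grasp come next.

Request:
send_rows --delta_pos '[[-0.002,-0.003,0.04],[0,0,0.08],[0,0,0.08],[0,0,0.06],[0,0,0.035]]' --angular '[[0,0,0],[0,0,0],[0,0,0],[0,0,0],[0,0,0]]'

```text
clock: 15.27
position: [0.6195, 0.1259, 0.0458]
ee_rot: [0.002, 0.838, -0.546, -0.002]
contact_force: [-1.3, 1.2, 0.7]
width: 0.0618
```

Request:
send_rows --delta_pos '[[0,0,0],[0,0,0],[0,0,0]]' --angular '[[0,0,0],[0,0,0],[0,0,0]]'

```text
clock: 15.52
position: [0.6226, 0.127, 0.0499]
ee_rot: [-0.001, 0.838, -0.546, 0.001]
contact_force: [-0.2, -0.6, -0.5]
width: 0.0622
```

Request:
send_rows --delta_pos '[[0,0,0],[0,0,0],[0,0,0],[0,0,0],[0,0,0]]' --angular '[[0,0,0],[0,0,0],[0,0,0],[0,0,0],[0,0,0]]' --hand 0

```text
clock: 15.93
position: [0.6226, 0.1277, 0.0504]
ee_rot: [-0.001, 0.838, -0.545, 0.001]
contact_force: [-0.3, -2.0, 6.6]
width: 0.0325
```

```bash
python3 go.py .5565 -.2865 .16 13
```

```text
t 15.93 at [0.6226 0.1277 0.0504] w 0.0325 F [-0.3 -2.   6.6] total [ 0.88   0.571 -0.274] per row/13 [ 0.0677  0.0439 -0.0211] mm/row 33.3 tilt [-0.033 -0.018 -0.   ]
```

Request:
send_rows --delta_pos '[[0,0,-0.04],[0,0,-0.08],[0,0,-0.08],[0,0,-0.08],[0,0,0]]' --angular '[[0,0,0],[0,0,0],[0,0,0],[0,0,0],[0,0,0]]'

```text
clock: 16.35
position: [0.6253, 0.1284, 0.1674]
ee_rot: [-0.004, 0.838, -0.545, 0.005]
contact_force: [1.6, 0.1, -2.2]
width: 0.0329
```

Request:
send_rows --delta_pos '[[0.034,0.022,0],[0.07,0.045,0],[0.07,0.045,0],[0.07,0.045,0],[0.07,0.045,0]]' --angular '[[0,0,0],[0,0,0],[0,0,0],[0,0,0],[0,0,0]]'

```text
clock: 16.77
position: [0.5973, -0.0206, 0.1592]
ee_rot: [0.001, 0.839, -0.545, -0.001]
contact_force: [0.8, -0.3, -2.7]
width: 0.0326
```

Request:
send_rows --delta_pos '[[0.07,0.045,0],[0.07,0.045,0],[0.07,0.045,0],[0.07,0.045,0],[0.07,0.045,0]]' --angular '[[0,0,0],[0,0,0],[0,0,0],[0,0,0],[0,0,0]]'

```text
clock: 17.18
position: [0.5719, -0.1852, 0.1592]
ee_rot: [0.0, 0.838, -0.545, -0.001]
contact_force: [1.1, -0.7, -3.4]
width: 0.0322
```

Request:
send_rows --delta_pos '[[0.07,0.045,0],[0.07,0.045,0],[0.04,0.028,0],[0.02,0.013,0],[0,0,0]]' --angular '[[0,0,0],[0,0,0],[0,0,0],[0,0,0],[0,0,0]]'

```text
clock: 17.6
position: [0.5569, -0.2804, 0.1593]
ee_rot: [0.0, 0.838, -0.546, -0.001]
contact_force: [-0.6, -0.1, -4.1]
width: 0.0328
```

Request:
send_rows --delta_pos '[[0,0,0],[0,0,0]]' --angular '[[0,0,0],[0,0,0]]'

```text
clock: 17.77
position: [0.5577, -0.2768, 0.1601]
ee_rot: [-0.001, 0.839, -0.545, -0.001]
contact_force: [-0.8, 0.7, -3.0]
width: 0.0325
```

```bash
python3 go.py .5565 -.2865 .0604 5
```

```text
t 17.77 at [ 0.5577 -0.2768  0.1601] w 0.0325 F [-0.8  0.7 -3. ] total [0.021 0.012 0.249] per row/5 [0.0043 0.0025 0.0498] mm/row 20.0 tilt [0.002 0.028 0.   ]
```

Request:
send_rows --delta_pos '[[0.019,0.013,0.03],[0,0,0.07],[0,0,0.07],[0,0,0.035],[0,0,0.02]]' --angular '[[0,0,0],[0,0,0],[0,0,0],[0,0,0],[0,0,0]]'

```text
clock: 18.18
position: [0.5545, -0.2858, 0.0673]
ee_rot: [0.0, 0.839, -0.544, -0.003]
contact_force: [-0.3, -0.0, -3.3]
width: 0.0326
```

Request:
send_rows --delta_pos '[[0,0,0],[0,0,0],[0,0,0]]' --angular '[[0,0,0],[0,0,0],[0,0,0]]'

```text
clock: 18.43
position: [0.5572, -0.2881, 0.0719]
ee_rot: [0.0, 0.839, -0.545, 0.001]
contact_force: [0.9, -0.3, -3.6]
width: 0.0322
```

```bash
python3 go.py .5565 -.2865 .0604 1
```

```text
t 18.43 at [ 0.5572 -0.2881  0.0719] w 0.0322 F [ 0.9 -0.3 -3.6] total [-0.005  0.     0.029] per row/1 [-0.0045  0.0001  0.0287] mm/row 11.6 tilt [-0.018 -0.03  -0.   ]
```

Request:
send_rows --delta_pos '[[-0.003,0,0.015],[0,0,0.01],[0,0,0.005],[0,0,0],[0,0,0]]' --angular '[[0,0,0],[0,0,0],[0,0,0],[0,0,0],[0,0,0]]'

```text
clock: 18.85
position: [0.5561, -0.2868, 0.0604]
ee_rot: [-0.0, 0.838, -0.545, 0.001]
contact_force: [-2.3, 1.4, 6.8]
width: 0.0328
```

Request:
send_rows --delta_pos '[[0,0,0],[0,0,0],[0,0,0],[0,0,0]]' --angular '[[0,0,0],[0,0,0],[0,0,0],[0,0,0]]' --hand 62

```text
clock: 19.18
position: [0.5558, -0.2868, 0.0587]
ee_rot: [0.0, 0.838, -0.545, 0.0]
contact_force: [0.2, -0.4, 0.2]
width: 0.0621
```

Request:
send_rows --delta_pos '[[0,0,-0.04],[0,0,-0.08],[0,0,-0.08],[0,0,-0.07],[0,0,0]]' --angular '[[0,0,0],[0,0,0],[0,0,0],[0,0,0],[0,0,0]]'

```text
clock: 19.6
position: [0.5589, -0.2887, 0.1732]
ee_rot: [0.0, 0.838, -0.545, 0.006]
contact_force: [0.6, -2.0, 1.1]
width: 0.062
```

Request:
send_rows --delta_pos '[[-0.034,-0.023,0],[-0.068,-0.0455,0],[-0.068,-0.0455,0],[-0.068,-0.0455,0],[-0.068,-0.0455,0]]' --angular '[[0,0,0],[0,0,0],[0,0,0],[0,0,0],[0,0,0]]'

```text
clock: 20.02
position: [0.5801, -0.1391, 0.1653]
ee_rot: [0.0, 0.838, -0.545, -0.001]
contact_force: [-0.1, -0.3, -0.5]
width: 0.0618
```

Request:
send_rows --delta_pos '[[-0.068,-0.0455,0],[-0.068,-0.0455,0],[-0.068,-0.0455,0],[-0.068,-0.0455,0],[-0.068,-0.0455,0]]' --angular '[[0,0,0],[0,0,0],[0,0,0],[0,0,0],[0,0,0]]'

```text
clock: 20.43
position: [0.6079, 0.0223, 0.1653]
ee_rot: [0.0, 0.838, -0.545, -0.001]
contact_force: [1.0, 0.6, 0.4]
width: 0.0619
```

Request:
send_rows --delta_pos '[[-0.03,-0.02,0],[0,0,0],[0,0,0],[0,0,0]]' --angular '[[0,0,0],[0,0,0],[0,0,0],[0,0,0]]'

```text
clock: 20.77
position: [0.6108, 0.0332, 0.166]
ee_rot: [0.001, 0.838, -0.545, -0.0]
contact_force: [-0.7, -0.2, -0.6]
width: 0.0621
```

```bash
python3 go.py .612 .0335 .048 5;python3 - <<'E'
from rig import manip
import cv2,numpy as np
a=manip.get_image('top');b=manip.get_image('scene')[90:250,170:330]
cv2.imwrite('pics/p3.png',np.hstack([cv2.resize(a[150:370,340:560],(400,400)),cv2.resize(b,(400,400))]))
E
```

```text
t 20.77 at [0.6108 0.0332 0.166 ] w 0.0621 F [-0.7 -0.2 -0.6] total [ 0.    -0.003  0.295] per row/5 [ 0.0001 -0.0007  0.059 ] mm/row 23.6 tilt [ 0.021 -0.004  0.   ]
```

View pics/p3.png

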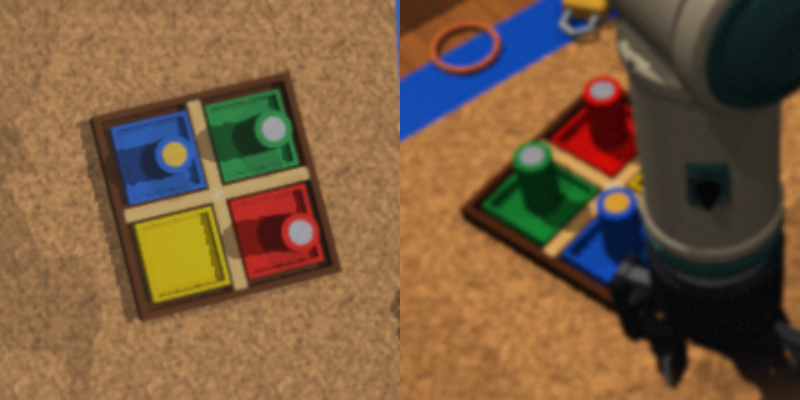

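Red, blue and green all stand in their own wells. Yellow is the last one.

Request:
send_rows --delta_pos '[[0,-0.003,0.04],[0,0,0.08],[0,0,0.08],[0,0,0.06],[0,0,0.035]]' --angular '[[0,0,0],[0,0,0],[0,0,0],[0,0,0],[0,0,0]]'

```text
clock: 21.28
position: [0.6104, 0.0329, 0.0457]
ee_rot: [0.001, 0.838, -0.546, -0.002]
contact_force: [-0.2, -1.0, -0.3]
width: 0.0619
```

Request:
send_rows --delta_pos '[[0,0,0],[0,0,0],[0,0,0]]' --angular '[[0,0,0],[0,0,0],[0,0,0]]'

```text
clock: 21.53
position: [0.6135, 0.0335, 0.0498]
ee_rot: [-0.0, 0.838, -0.546, 0.001]
contact_force: [-0.3, -0.6, 0.2]
width: 0.0618
```

Request:
send_rows --delta_pos '[[0,0,0],[0,0,0],[0,0,0],[0,0,0],[0,0,0]]' --angular '[[0,0,0],[0,0,0],[0,0,0],[0,0,0],[0,0,0]]' --hand 0

```text
clock: 21.95
position: [0.6134, 0.0344, 0.0503]
ee_rot: [-0.001, 0.838, -0.545, 0.001]
contact_force: [-0.2, -1.2, 6.5]
width: 0.0327
```

```bash
python3 go.py .4475 -.221 .16 9
```

```text
t 21.95 at [0.6134 0.0344 0.0503] w 0.0327 F [-0.2 -1.2  6.5] total [ 0.415  0.638 -0.275] per row/9 [ 0.0462  0.0708 -0.0306] mm/row 36.0 tilt [-0.029 -0.02  -0.   ]
```

Request:
send_rows --delta_pos '[[0,0,-0.04],[0,0,-0.08],[0,0,-0.08],[0,0,-0.08],[0,0,0]]' --angular '[[0,0,0],[0,0,0],[0,0,0],[0,0,0],[0,0,0]]'

```text
clock: 22.37
position: [0.6163, 0.0344, 0.1673]
ee_rot: [-0.003, 0.838, -0.545, 0.005]
contact_force: [2.1, 1.0, -3.2]
width: 0.0327
```

Request:
send_rows --delta_pos '[[0.023,0.035,0],[0.046,0.071,0],[0.046,0.071,0],[0.046,0.071,0],[0.046,0.071,0]]' --angular '[[0,0,0],[0,0,0],[0,0,0],[0,0,0],[0,0,0]]'

```text
clock: 22.78
position: [0.5266, -0.0937, 0.1587]
ee_rot: [0.001, 0.839, -0.545, -0.002]
contact_force: [0.4, -0.3, -2.8]
width: 0.0324
```

Request:
send_rows --delta_pos '[[0.046,0.071,0],[0.046,0.071,0],[0.046,0.071,0],[0.046,0.071,0],[0.023,0.035,0]]' --angular '[[0,0,0],[0,0,0],[0,0,0],[0,0,0],[0,0,0]]'

```text
clock: 23.2
position: [0.4425, -0.2225, 0.1589]
ee_rot: [0.001, 0.838, -0.546, -0.002]
contact_force: [0.3, -0.9, -3.9]
width: 0.0326
```

Request:
send_rows --delta_pos '[[0,0,0],[0,0,0],[0,0,0]]' --angular '[[0,0,0],[0,0,0],[0,0,0]]'

```text
clock: 23.45
position: [0.4457, -0.2196, 0.1596]
ee_rot: [-0.0, 0.838, -0.545, -0.001]
contact_force: [-0.1, -0.5, -2.9]
width: 0.0325
```

```bash
python3 go.py .4475 -.221 .0603 5
```

```text
t 23.45 at [ 0.4457 -0.2196  0.1596] w 0.0325 F [-0.1 -0.5 -2.9] total [ 0.006 -0.003  0.248] per row/5 [ 0.0011 -0.0006  0.0497] mm/row 19.9 tilt [ 0.009  0.029 -0.   ]
```

Request:
send_rows --delta_pos '[[0.004,-0.002,0.03],[0,0,0.07],[0,0,0.07],[0,0,0.035],[0,0,0.02]]' --angular '[[0,0,0],[0,0,0],[0,0,0],[0,0,0],[0,0,0]]'

```text
clock: 23.87
position: [0.4468, -0.2193, 0.0682]
ee_rot: [-0.0, 0.839, -0.544, -0.003]
contact_force: [-0.9, -0.3, -3.4]
width: 0.0328
```

Request:
send_rows --delta_pos '[[0,0,0],[0,0,0],[0,0,0]]' --angular '[[0,0,0],[0,0,0],[0,0,0]]'

```text
clock: 24.12
position: [0.449, -0.2218, 0.0717]
ee_rot: [0.0, 0.839, -0.545, 0.001]
contact_force: [0.4, -0.2, -3.0]
width: 0.033
```

```bash
python3 go.py .4475 -.221 .0603 1
```

```text
t 24.12 at [ 0.449  -0.2218  0.0717] w 0.033 F [ 0.4 -0.2 -3. ] total [-0.003  0.003  0.028] per row/1 [-0.0034  0.0026  0.0284] mm/row 11.5 tilt [-0.016 -0.025  0.   ]
```

Request:
send_rows --delta_pos '[[-0.002,0.001,0.015],[0,0,0.01],[0,0,0.004],[0,0,0],[0,0,0]]' --angular '[[0,0,0],[0,0,0],[0,0,0],[0,0,0],[0,0,0]]'

```text
clock: 24.53
position: [0.4474, -0.2211, 0.0603]
ee_rot: [-0.0, 0.838, -0.545, 0.001]
contact_force: [-1.0, 0.6, 5.4]
width: 0.0325
```

Request:
send_rows --delta_pos '[[0,0,0],[0,0,0],[0,0,0],[0,0,0]]' --angular '[[0,0,0],[0,0,0],[0,0,0],[0,0,0]]' --hand 62

```text
clock: 24.87
position: [0.4473, -0.2212, 0.0592]
ee_rot: [0.0, 0.838, -0.545, 0.0]
contact_force: [0.0, -0.9, -0.4]
width: 0.062
```

Request:
send_rows --delta_pos '[[0,0,-0.04],[0,0,-0.08],[0,0,-0.08],[0,0,-0.08],[0,0,-0.08]]' --angular '[[0,0,0],[0,0,0],[0,0,0],[0,0,0],[0,0,0]]'

```text
clock: 25.28
position: [0.4469, -0.2209, 0.2045]
ee_rot: [0.0, 0.838, -0.545, -0.0]
contact_force: [-0.2, -0.4, -0.2]
width: 0.0622
```

Request:
send_rows --delta_pos '[[-0.04,0.025,-0.04],[-0.07,0.045,0],[-0.07,0.045,0],[-0.07,0.045,0],[-0.07,0.045,0]]' --angular '[[0,0,0],[0,0,0],[0,0,0],[0,0,0],[0,0,0]]'

```text
clock: 25.7
position: [0.3189, -0.1365, 0.2189]
ee_rot: [0.0, 0.838, -0.545, -0.0]
contact_force: [0.6, -0.4, 1.4]
width: 0.0619
```

Request:
send_rows --delta_pos '[[0,0,0],[0,0,0],[0,0,0]]' --angular '[[0,0,0],[0,0,0],[0,0,0]]'

```text
clock: 25.95
position: [0.3211, -0.1379, 0.2196]
ee_rot: [0.0, 0.838, -0.545, 0.001]
contact_force: [0.4, 0.1, 0.1]
width: 0.0617
```

Run:
```python
from rig import manip
import cv2
for n in ('top','scene'): cv2.imwrite(f'pics/{n}f.png',manip.get_image(n))
```

```text
(no output)
```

View pics/topf.png

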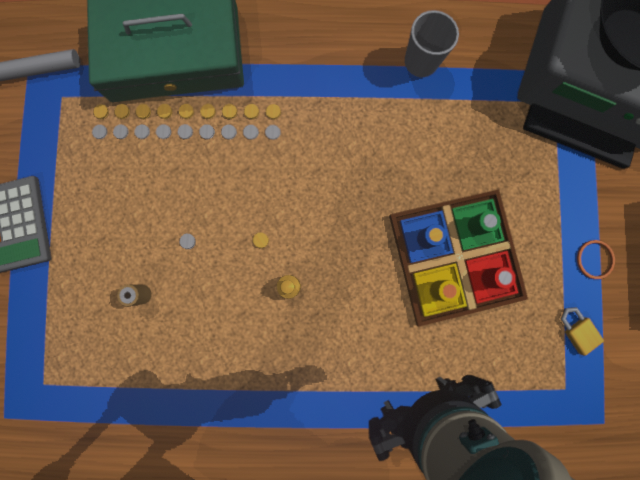

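View pics/scenef.png

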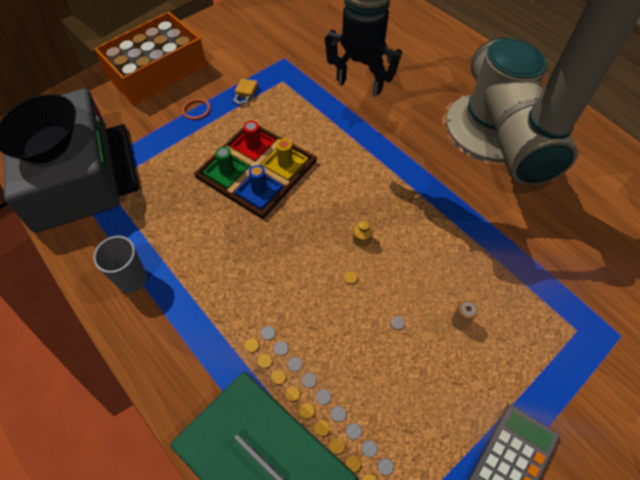

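Both views show all four rolls upright in their own wells. In the top view their windows are at about blue (436,235), green (490,221), yellow (449,291) and red (505,278). The washers and weight look unmoved. I'll check all of this in numbers.

Run:
```python
from m import *
tf=cv2.imread('pics/topf.png');sf=cv2.imread('pics/scenef.png')
W={'red':(.4685,-.3087),'blue':(.5352,-.199),'green':(.5565,-.2865),'yellow':(.4475,-.221)}
S={'red':((505,278),(251,128)),'blue':((436,235),(258,173)),'green':((490,221),(223,153)),'yellow':((449,291),(285,146))}
M={'red':((0,0,110),(180,95,255)),'green':((0,0,100),(180,70,255)),'blue':((8,90,120),(28,255,255)),'yellow':((3,90,120),(17,255,255))}
th=np.radians(14.5);A=np.array([[np.cos(th),np.sin(th)],[-np.sin(th),np.cos(th)]])
for c in W:
    rs=[];o=[]
    for im,cal,sd in((tf,ct,S[c][0]),(sf,cs,S[c][1])):
        u,v=sd;w=10;m=cv2.inRange(cv2.cvtColor(im[v-w:v+w,u-w:u+w],cv2.COLOR_BGR2HSV),*M[c])
        n,l,st,ce=cv2.connectedComponentsWithStats(m)
        if n<2: print(c,'none');continue
        i=1+np.argmin(np.hypot(*(ce[1:]-w).T)+ (st[1:,4]<15)*50);p=ce[i]+[u-w,v-w];rs.append(ray(cal,p))
        o.append((st[i,4],p.round(1),(A@(onz(cal,p,.07)[:2]-W[c])*1e3).round(1)))
    print(c,o, tri(rs)[0].round(4) if len(rs)==2 else '')
for n,a,b in(('washers',(124,283),0),('weight',(289,287),0)):
    for im0,im1,(u,v) in((t,tf,(128,295) if n=='washers' else a),(s,sf,(466,312) if n=='washers' else (363,233))):
        g=lambda i:cv2.cvtColor(i[v-16:v+16,u-16:u+16],cv2.COLOR_BGR2GRAY).astype(np.float32)
        print(n,'shift px',np.round(cv2.phaseCorrelate(g(im0),g(im1)),2) if 0 else [np.round(q,2) for q in cv2.phaseCorrelate(g(im0),g(im1))])
```

```text
red [(np.int32(145), array([504.9, 277.2]), array([-1.8, -0.3])), (np.int32(46), array([250.3, 125.6]), array([-0.3,  0.7]))] [ 0.4668 -0.3105  0.0673]
blue [(np.int32(121), array([435.5, 234.4]), array([-3.8, -1.7])), (np.int32(61), array([256.2, 170.5]), array([-2.3, -0.7]))] [ 0.5322 -0.2021  0.0675]
green [(np.int32(146), array([490.1, 220.3]), array([-1.8, -1.3])), (np.int32(59), array([222.3, 152. ]), array([0.2, 0.2]))] [ 0.5554 -0.2894  0.0664]
yellow [(np.int32(142), array([449.3, 290.8]), array([-1.9, -0.4])), (np.int32(58), array([283.4, 143.7]), array([-0.3,  0.7]))] [ 0.4456 -0.2226  0.0672]
washers shift px [array([-0.03,  0.01]), np.float64(0.99)]
washers shift px [array([0.09, 0.  ]), np.float64(0.96)]
weight shift px [array([0.09, 0.07]), np.float64(0.99)]
weight shift px [array([ 0.03, -0.01]), np.float64(0.98)]
```

All rolls are within 4 mm of their well centres with their tops at about 67 mm (70 expected). The look-alikes have not moved, so I'm handing in.

```bash
python3 -c "
from rig import manip
print(manip.sign_off())"
```

```text
the job is handed in; nothing more can be done
None
```

All four coin rolls now stand upright in the wells of their own colour, and I handed the job in at about 26 s of the 99 s allowed. The hand-in gives no verdict, so the results below are my own checks. I gripped each roll from above, set it down until the wrist force showed floor contact, and released it.

- **Rolls:** in the final top and scene images, each roll is within 4 mm of its well's middle (18 mm allowed). Their tops measured 66–68 mm high, against 70 mm expected.
- **Washers and weight:** both moved by less than 0.1 px in both views.
- **Robot:** the gripper ended open and well clear of everything. The highest contact force in the readings was about 9 N.
- **Disagreements:** at the start, heights measured from two views came out about 3–7 mm low for both rolls and wells. The three cameras also differed by up to about 5 mm sideways. Both were small next to the grasp and well clearances.

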